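# Slide the bedside lamp into its charging dock

## Robot

A 6-joint arm with a two-finger parallel gripper is mounted at the origin on the work surface. World frame = base frame: x ahead of the robot, y to its left, z up, the work surface at z = 0. Lengths are in m, angles in rad, forces in N, time in s.
With the tool pointing down it reaches from about 0.35 to 0.975 m from the base axis. Payload 4.9 kg.
Tool frame: the origin (TCP) lies on the centre line of the jaws, within the pads' length; the fingertips stand 11 mm ahead of it and the grasp point (between the pads) lies 8 mm behind it; z points along the fingers, y is the direction in which the jaws open and shut (so a half turn about z gives the same grasp; the last joint's range is limited). The gripper opens to 85 mm and grips with 20 to 120 N. Pads are 22 mm wide; open, the fingers measure 114 mm over their backs; the gripper's body (76 mm by 85 mm) begins 54 mm behind the grasp point. The pads swing forward as they close: fully open they stand 13 mm farther back than shut.
Start: joints at [1.186, 0.053, 1.613, -0, 1.476, -0.119], TCP at [0.164, 0.603, 0.242] pointing down, gripper open.
Joint ranges: [-3.01, 3.01], [-1.01, 2.22], [0.06, 2.58], [-1.02, 4.17], [0.09, 2.62], [-3.14, 3.14]. Speed limits (rad/s): [2.57, 2.57, 3.14, 3.14, 3.14, 3.14].

## Interface

Orientations are given as a rotation vector (axis times angle).
In Python, from station import ctrl gives the robot as it stands.
- The arm moves only by the tool send_rows, never from a script. Its argument "series" is a list of rows, each an object of numbers: "tx", "ty", "tz": the shift along the tool's x, y, z in cm; "wx", "wy", "wz": the turn, a rotation vector about the tool's x, y, z in rad; "jaw": the closure, from 0 (fully open) to 1 (shut). In form: [{"tx": .., "ty": .., "tz": .., "wx": .., "wy": .., "wz": .., "jaw": ..}, ...]. A call has 1 to 5 rows; each row shifts and turns the pose as measured when the row begins, along the tool's axes as they then stand; what a row does not reach is not made up. A row lasts 1/8 s, in which the tool goes at most 62.5 mm and 10.7 degrees, less where a joint would pass 70% of its speed; a pose out of reach is approached as far as the arm can. A call is refused whole if a number of a shift passes 6.25 or a number of a turn 0.188, either way. A call with a gripper value outside its range is refused whole. The fingers move at their own pace and stop on an object; "squeeze" is the grip in N (left out, the last holds). Time passes only in rows, so rows that do not move let the fingers close. It gives the time, the measured TCP pose, the force and the opening at its end, in the units of the state.
- ctrl.get_obs(): the state, without advancing time (a new reading comes with each control period).
- ctrl.get_image(name): name is "scene" or "top" or "wrist"; returns the picture (400x640x3 uint8, red, green, blue); there is no depth.
- ctrl.camera_info(name): a dict with "mtx" (3x3 intrinsics, pixels), "R" (3x3) and "t" (3): a world point X has camera coordinates R X + t. Camera axes: x right, y down, z forward; pixel columns grow to the right and rows downward; lengths in m; the calibration is good to about 2 mm. A picture is of the moment at which its call begins: read the wrist's pose just before it. camera_info takes no time and is no camera call; for the wrist camera it gives the pose at the moment of the call.
- ctrl.finish_job(): hands the job in, once; it reports no verdict.
The state is a dict: "t": time; "q": joint angles; "dq": joint speeds; "effort": joint torques, N m; "tool_pos": TCP position; "tool_rot": TCP orientation; "contact_force": force on the tool from outside, world axes, zero at the start; "wrist_torque": the same for the moment, N m; "opening": finger opening in m.
Only numpy, scipy, OpenCV 4.12 (cv2) and the standard library are available. Lean on these libraries where they do the work, as an engineer would, in place of code of your own. Each camera call takes 0.05 s, during which the arm holds its last target.

## Task

Push the slim bedside lamp across the tabletop, through the open mouth of its low black charging dock, until its foot rests against the dock's back wall. Push it low down so that it slides along standing upright: do not lift it, tip it or touch its white shade, and leave everything else on the table where it is.

Things in the scene. Friction and masses are not known exactly. Their poses are not given: they have to be found in the camera images.
- lamp: Slim rechargeable bedside lamp, loose, 226 tall (all sizes in mm). Aluminium foot with a brass band: upright cylinder 56 dia, 45 tall; above it a brass stem 14 dia up to 150, then the shade. About 0.35 kg (varies by up to 40%). Origin at the centre of its underside, z up. Pushed lower than 35 above the table it slides; pushed higher than about 60 it tips.
- lamp_shade: The lamp's white shade, 48 mm dia, fixed on the stem, spanning heights 150 to 226 above the lamp's underside. Origin at its lower end, on the lamp's axis. Not to be touched.
- dock: Low black charging dock, fixed; place and angle vary. A U-shaped fence open on top, without a floor (the lamp slides in on the table itself). Two side walls 8 mm thick, 30 high, 76 apart (inside), start at the mouth 28 before the origin and end at the back wall, whose inner face is 28 beyond it; a black housing 44 high stands behind, to 80 beyond.
- dock_seat (a point): The dock's origin, at table height: where the lamp's axis is when its foot touches the back wall mid-way between the side walls. x points from the open mouth towards the back wall, y across, z up.
- pill_bottle: Small amber medicine jar with white cap, 44 dia x 75 tall (mm); bystander, to be left alone. Origin at the centre of its underside.
- mug: Blue ceramic mug, 76 dia x 85 tall, with side handle (mm); bystander, to be left alone. Origin at the centre of its underside.
- cream_jar: Low white cream jar with copper lid, 56 dia x 45 tall (mm); bystander, to be left alone. Origin at the centre of its underside.
- glass: Clear drinking glass, 68 dia x 100 tall (mm); bystander, to be left alone. Origin at the centre of its underside.
- book: Orange hardback lying flat, 130 x 197 x 27 (mm); bystander, to be left alone. Origin at the centre of its underside.
- alarm_clock: White desk clock with dark display, 45 x 100 x 76 tall (mm); bystander, to be left alone. Origin at the centre of its underside.
- glasses_case: Blue spectacle case, 65 x 155 x 38 tall (mm); bystander, to be left alone. Origin at the centre of its underside.
Things that resemble listed ones, but are neither listed nor needed, are in the scene too. What is shaped like the lamp but pink or red is not meant.

How it is judged:
By the outcome, as a careful person would: the job done as asked, in the order asked, and still so for the second after the job is handed in, with the robot touching nothing.
It also fails if it takes over 58 s, if anything falls off the work surface, if the arm or the gripper's body presses on something with over 40 N, if the wrist force passes 120 N, or if a joint passes its speed limit or range.

## Working session

There is one attempt and no reset: what is moved stays moved. The work goes in short steps, Python scripts to look and compute and a tool call to move; the robot and the scene stay as the last step left them, time stands still between calls to the robot, and variables do not carry over. Pictures are saved under pics/ and viewed, and the job is handed in when it is done.

Besides the shell and the picture viewer there is one more tool, called after "Request:" as name(argument=value, ...), one argument or row to a line, values as JSON. send_rows: Moves the arm, as the interface text tells. Its arguments: {"type":"object","properties":{"series":{"type":"array"},"squeeze":{"type":"number"}},"required":["series"]}

```bash
mkdir -p pics; ls
python3 - <<'E'
from station import ctrl
import cv2
for n in ["scene","top"]:
    im=ctrl.get_image(n); cv2.imwrite(f"pics/{n}0.png",im[:,:,::-1])
    c=ctrl.camera_info(n); print(n,c)
print(ctrl.get_obs())
E
```

```text
pics
scene {'mtx': array([[494.28958012,   0.        , 319.54939407],
       [  0.        , 494.28958012, 201.27451015],
       [  0.        ,   0.        ,   1.        ]]), 'R': array([[-0.58995128,  0.80730482, -0.01471069],
       [ 0.65168977,  0.46531839, -0.59898183],
       [-0.47671577, -0.36295691, -0.80062748]]), 't': array([ 0.29325628, -0.31884018,  1.7794238 ])}
top {'mtx': array([[400.21078781,   0.        , 322.84907698],
       [  0.        , 400.21078781, 202.35286909],
       [  0.        ,   0.        ,   1.        ]]), 'R': array([[ 1.98662084e-03, -9.99998025e-01,  5.82106113e-05],
       [-9.97497395e-01, -1.98576709e-03, -7.06753341e-02],
       [ 7.06753101e-02,  8.23401582e-05, -9.97499370e-01]]), 't': array([0.03366839, 0.55260552, 1.15407537])}
{'t': 0.1, 'q': array([ 1.18602643e+00,  5.33378338e-02,  1.61415425e+00, -2.85237390e-05,
        1.47603042e+00, -1.18988825e-01]), 'dq': array([ 0.00024688, -0.00282817, -0.00259413,  0.00138789,  0.00170695,
       -0.00100902]), 'effort': array([ 9.20437060e-05, -3.94894624e+01, -3.71366680e+01, -9.41829262e-05,
        3.84327941e-03,  4.70478994e-05]), 'tool_pos': array([0.16395636, 0.60254036, 0.24115828]), 'tool_rot': array([-4.16195713e-01, -3.11344308e+00,  2.94643386e-03]), 'contact_force': array([ 0.6341532 , -0.11713241, -0.69230409]), 'wrist_torque': array([-0.01448986,  0.0102344 , -0.0335373 ]), 'opening': 0.08538053827219952}
```

View pics/scene0.png

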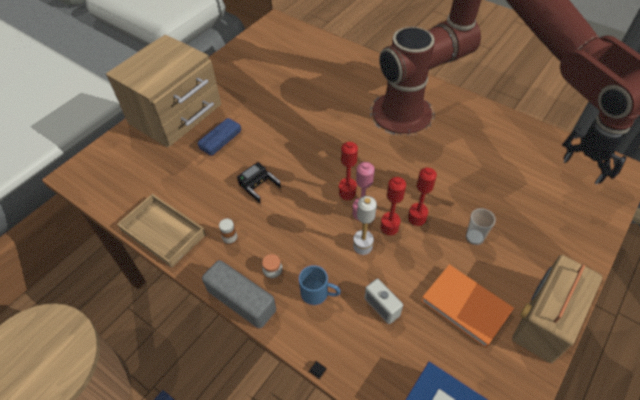

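View pics/top0.png

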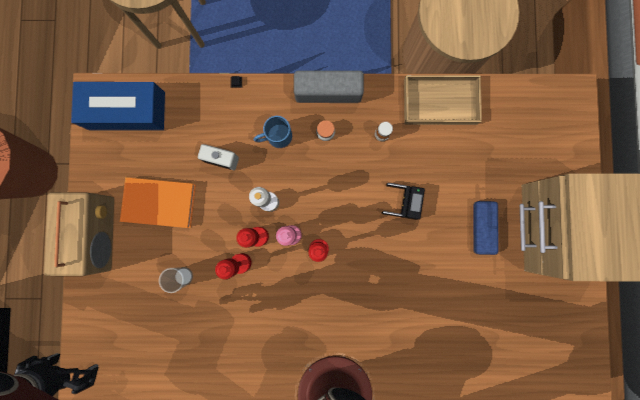

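Candidates for the lamp (scene picture): white/aluminium lamp, foot (363,242); pink (362,190); red (348,170), (392,205), (423,195). The white one fits. In the top picture the white lamp's foot is near (268,201). The dock is at (405,201) with its mouth to the left.

Run:
```python
import cv2,numpy as np
t=cv2.imread('pics/top0.png'); s=cv2.imread('pics/scene0.png')
a=cv2.resize(t[170:270,215:345],None,fx=6,fy=6,interpolation=cv2.INTER_CUBIC)[:600,:780]
cv2.imwrite('pics/c1.png',a)
cv2.imwrite('pics/c2.png',cv2.resize(t[170:235,370:440],None,fx=8,fy=8,interpolation=cv2.INTER_CUBIC))
cv2.imwrite('pics/c3.png',cv2.resize(s[155:205,225:290],None,fx=10,fy=10,interpolation=cv2.INTER_CUBIC))
cv2.imwrite('pics/c4.png',cv2.resize(s[185:265,330:410],None,fx=7,fy=7,interpolation=cv2.INTER_CUBIC))
```

```text
(no output)
```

View pics/c1.png

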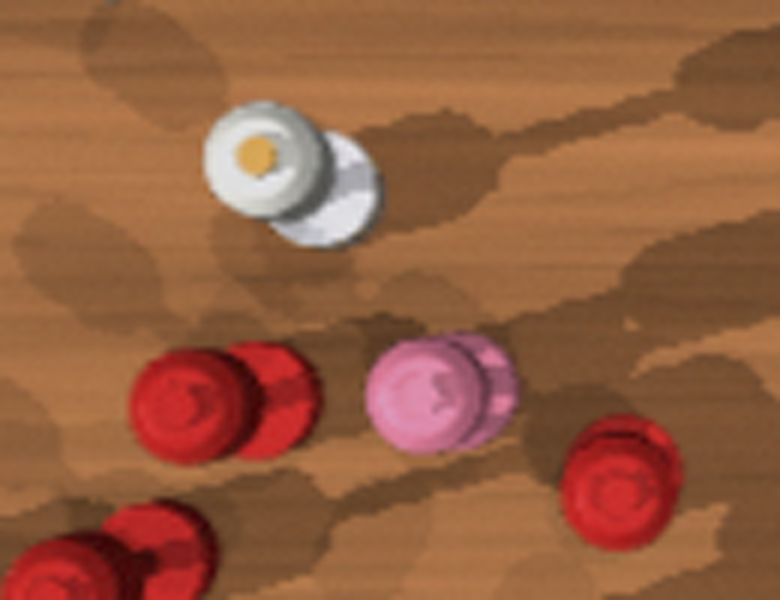

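View pics/c2.png

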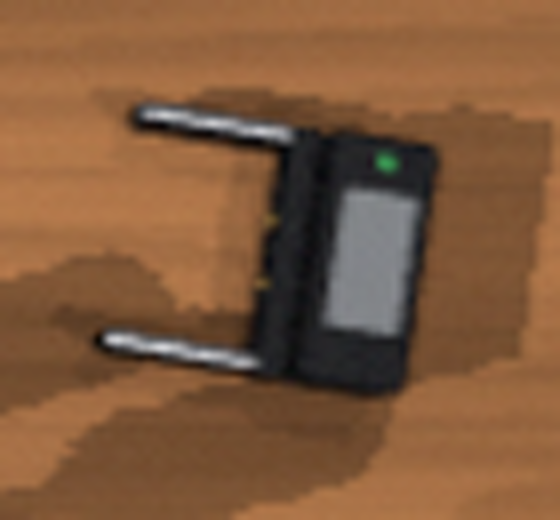

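View pics/c3.png

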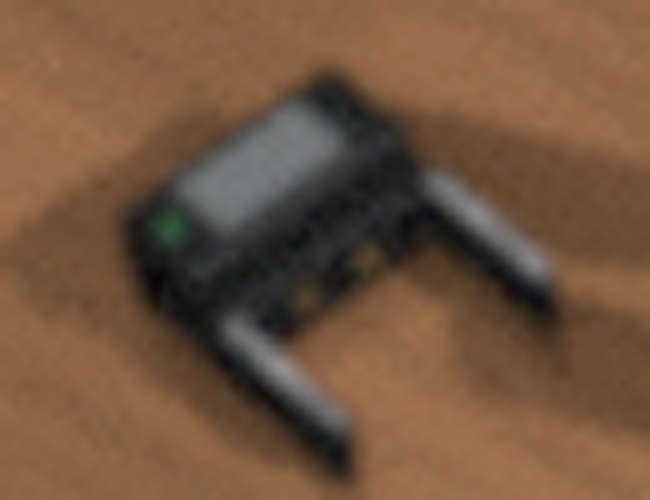

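View pics/c4.png

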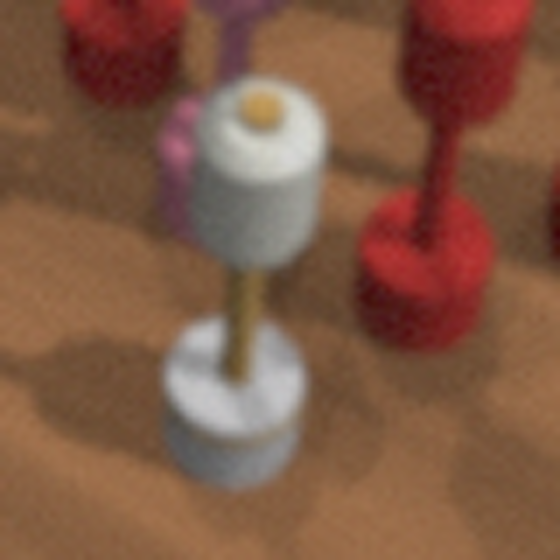

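```bash
cat > h.py <<'E'
from station import ctrl
import numpy as np,cv2
def P(n):
    c=ctrl.camera_info(n); return c['mtx']@np.c_[c['R'],c['t']]
def tri(a,b,na='top',nb='scene'):
    X=cv2.triangulatePoints(P(na),P(nb),np.array(a,float),np.array(b,float))[:,0]; return X[:3]/X[3]
def onz(p,z,n='top',c=None):
    c=c or ctrl.camera_info(n); d=c['R'].T@np.linalg.solve(c['mtx'],[p[0],p[1],1]); o=-c['R'].T@c['t']
    return o+d*(z-o[2])/d[2]
def cr(U,f,o): return (np.array(U)+.5)/f-.5+np.array(o)
def proj(X,n):
    q=P(n)@np.r_[X,1]; return q[:2]/q[2]
E
python3 - <<'E'
from h import *
np.set_printoptions(precision=4,suppress=True)
T1=lambda *U:cr(U,6,(215,170)); T2=lambda *U:cr(U,8,(370,170)); S3=lambda *U:cr(U,10,(225,155)); S4=lambda *U:cr(U,7,(330,185))
print('foot',tri(T1(322,188),S4(236,378)),onz(T1(322,188),.045),onz(S4(236,378),.045,'scene'))
print('shade',tri(T1(258,156),S4(261,110)), onz(T1(258,156),.226),onz(S4(261,110),.226,'scene'))
for a,b in [((138,115),(345,435)),((105,340),(548,278))]:
    print('end',tri(T2(*a),S3(*b)),onz(T2(*a),.03),onz(S3(*b),.03,'scene'))
for a,b in [((290,135),(232,325)),((255,363),(432,180))]:
    print('in',tri(T2(*a),S3(*b)),onz(T2(*a),.03),onz(S3(*b),.03,'scene'))
for a,b in [((435,145),(130,225)),((403,390),(330,70)),((333,135),(0,0)),((298,385),(0,0))]:
    print('housing',tri(T2(*a),S3(*b)),onz(T2(*a),.044))
c=ctrl.camera_info('top');print(-c['R'].T@c['t'])
# others
for n,p,z in [('pink',(291,235),.045),('redA',(259,236),.045),('redB',(242,263),.045),('redC',(318,247),.045),('clock',(217,157),.076),('cream',(326,130),.045),('pill',(384,131),.075),('mug',(277,132),.085)]:
    print(n,onz(p,z))
E
```

```text
foot [0.5532 0.1941 0.0425] [0.5546 0.1914 0.045 ] [0.5535 0.1964 0.045 ]
shade [0.5533 0.194  0.2246] [0.554  0.1926 0.226 ] [0.5537 0.1953 0.226 ]
end [ 0.6061 -0.1517  0.026 ] [ 0.606  -0.1516  0.03  ] [ 0.6079 -0.1489  0.03  ]
end [ 0.5233 -0.138   0.0294] [ 0.5239 -0.1389  0.03  ] [ 0.5233 -0.137   0.03  ]
in [ 0.5975 -0.2049  0.033 ] [ 0.5988 -0.2069  0.03  ] [ 0.5955 -0.2058  0.03  ]
in [ 0.515  -0.1919  0.0321] [ 0.5157 -0.1932  0.03  ] [ 0.5134 -0.1927  0.03  ]
housing [ 0.5915 -0.253   0.0428] [ 0.5937 -0.2562  0.044 ]
housing [ 0.5047 -0.2424  0.0425] [ 0.5055 -0.2433  0.044 ]
housing [ 0.6091 -0.222   0.1784] [ 0.5973 -0.2195  0.044 ]
housing [ 0.5609 -0.2479  0.1223] [ 0.5073 -0.2058  0.044 ]
[0.4696 0.0347 1.1902]
pink [0.4572 0.1254 0.045 ]
redA [0.4542 0.2167 0.045 ]
redB [0.3777 0.2639 0.045 ]
redC [0.4233 0.0483 0.045 ]
clock [0.6759 0.3328 0.076 ]
cream [0.7615 0.026  0.045 ]
pill [ 0.7513 -0.1379  0.075 ]
mug [0.7454 0.1637 0.085 ]
```

The crop confirms the white shade, brass stem and aluminium foot with its band. It is not one of the pink or red lookalikes. Estimated positions: lamp about (0.553, 0.194), dock seat about (0.560, -0.171), dock x direction about (-0.155, -0.988). The shade would hit the gripper body if the tool pointed straight down, so I'll push with a tilted, nearly shut fork.

```bash
cat >> h.py <<'E'
from scipy.spatial.transform import Rotation as Ro
np.set_printoptions(precision=3,suppress=True)
def pose():
    o=ctrl.get_obs(); return o['tool_pos'],Ro.from_rotvec(o['tool_rot']),o
def goal_R(head,tilt):
    # head: angle of horizontal push direction; tool z leans towards it by tilt; tool y horizontal, x backwards-up
    p=np.array([np.cos(head),np.sin(head),0]); z=np.sin(tilt)*p+np.array([0,0,-np.cos(tilt)])
    x=-(np.cos(tilt)*p+np.array([0,0,np.sin(tilt)])); y=np.cross(z,x)
    return Ro.from_matrix(np.c_[x,y,z])
def delta(gp,gR):
    p,R,o=pose(); d=R.inv().apply(np.array(gp)-p)*100; w=(R.inv()*gR).as_rotvec()
    print('t',round(o['t'],2),'shift cm',d,'turn',w,'f',o['contact_force'],'open',round(o['opening'],4)); return d,w
E
python3 - <<'E'
from h import *
p,R,o=pose(); c=ctrl.camera_info('wrist'); C=-c['R'].T@c['t']
print('cam in tool',R.inv().apply(C-p),'axis',R.inv().apply(c['R'][2]))
h=np.arctan2(-.998,.066); print(goal_R(h,.52).as_matrix())
delta([.55,.33,.30],goal_R(h,0)); delta([.55,.33,.30],goal_R(h,.52))
E
```

```text
cam in tool [ 0.085 -0.001 -0.131] axis [-0.326 -0.     0.945]
[[-0.057  0.998  0.033]
 [ 0.866  0.066 -0.496]
 [-0.497 -0.    -0.868]]
t 0.1 shift cm [-44.406 -16.169  -5.862] turn [-0.002  0.001  1.239] f [ 0.634 -0.117 -0.692] open 0.0854
t 0.1 shift cm [-44.406 -16.169  -5.862] turn [ 0.32 -0.45  1.21] f [ 0.634 -0.117 -0.692] open 0.0854
```

Request:
send_rows(
  series=[
    {"tz": -5},
    {"tz": -5},
    {"jaw": 0.67},
    {"jaw": 0.67},
  ],
  squeeze=40,
)

```text
invalid input at $.series[0]: expected keys tx, ty, tz, wx, wy, wz, jaw
```

Request:
send_rows(
  series=[
    {"tx": 0,"ty": 0,"tz": -5,"wx": 0,"wy": 0,"wz": 0,"jaw": 0.67},
    {"tx": 0,"ty": 0,"tz": -5,"wx": 0,"wy": 0,"wz": 0.15,"jaw": 0.67},
    {"tx": -4,"ty": 0,"tz": 0,"wx": 0,"wy": 0,"wz": 0.15,"jaw": 0.67},
    {"tx": -5,"ty": 0,"tz": 0,"wx": 0,"wy": 0,"wz": 0.15,"jaw": 0.67},
    {"tx": -5,"ty": 0,"tz": 0,"wx": 0,"wy": 0,"wz": 0.15,"jaw": 0.67},
  ],
  squeeze=40,
)

```text
t: 0.72
tool_pos: [0.2798, 0.5247, 0.3403]
tool_rot: [1.336, 2.843, -0.013]
contact_force: [1.1, -0.1, 0.5]
opening: 0.0284
```

Run:
```python
from h import *
p,R,o=pose(); print(p,o['q'])
h=np.arctan2(-.998,.066)
delta([.55,.33,.32],goal_R(h,0))
```

```text
[0.28  0.525 0.34 ] [ 0.957 -0.053  1.558 -0.002  1.645  0.264]
t 0.72 shift cm [-32.225   8.39    2.099] turn [-0.006  0.006  0.626] f [ 1.066 -0.11   0.541] open 0.0284
```

Request:
send_rows(
  series=[
    {"tx": -5,"ty": 1.5,"tz": 0,"wx": 0,"wy": 0,"wz": 0.16,"jaw": 0.67},
    {"tx": -5,"ty": 2,"tz": 0,"wx": 0,"wy": 0,"wz": 0.16,"jaw": 0.67},
    {"tx": -5,"ty": 3,"tz": 0,"wx": 0,"wy": 0,"wz": 0.16,"jaw": 0.67},
    {"tx": -4,"ty": 4,"tz": 0,"wx": 0,"wy": 0,"wz": 0.15,"jaw": 0.67},
    {"tx": -3,"ty": 5,"tz": 0,"wx": 0,"wy": 0,"wz": 0,"jaw": 0.67},
  ],
)

```text
t: 1.35
tool_pos: [0.5146, 0.3609, 0.3382]
tool_rot: [2.173, 2.265, -0.016]
contact_force: [0.6, 1.3, 1.0]
opening: 0.0277
```

Run:
```python
from h import *
p,R,o=pose(); print(p,o['q'])
h=np.arctan2(-.998,.066)
delta([.55,.33,.30],goal_R(h,0)); delta([.55,.33,.30],goal_R(h,.52))
```

```text
[0.515 0.361 0.338] [ 0.496  0.028  1.48  -0.006  1.642  0.454]
t 1.35 shift cm [-3.2    3.427  3.833] turn [-0.006  0.009 -0.025] f [0.557 1.347 1.041] open 0.0277
t 1.35 shift cm [-3.2    3.427  3.833] turn [-0.012 -0.511 -0.022] f [0.557 1.347 1.041] open 0.0277
```

Request:
send_rows(
  series=[
    {"tx": 0,"ty": 2,"tz": 0,"wx": 0,"wy": -0.17,"wz": 0,"jaw": 0.67},
    {"tx": 0,"ty": 1.5,"tz": 0,"wx": 0,"wy": -0.17,"wz": 0,"jaw": 0.67},
    {"tx": 0,"ty": 0,"tz": 0,"wx": 0,"wy": -0.17,"wz": -0.02,"jaw": 0.67},
  ],
)

```text
t: 1.72
tool_pos: [0.5559, 0.3547, 0.3384]
tool_rot: [1.872, 1.967, -0.526]
contact_force: [-0.6, -1.0, -1.0]
opening: 0.028
```

Run:
```python
from h import *
p,R,o=pose(); print(p,o['q'])
h=np.arctan2(-.998,.066)
delta([.55,.30,.12],goal_R(h,.52))
for n in ['scene','wrist']: cv2.imwrite(f'pics/{n}1.png',ctrl.get_image(n)[:,:,::-1])
```

```text
[0.556 0.355 0.338] [ 0.627  0.293  1.247 -0.459  1.891  0.495]
t 1.73 shift cm [ 6.457 -0.565 21.573] turn [-0.021  0.015 -0.011] f [-0.641 -0.97  -0.956] open 0.028
```

View pics/scene1.png

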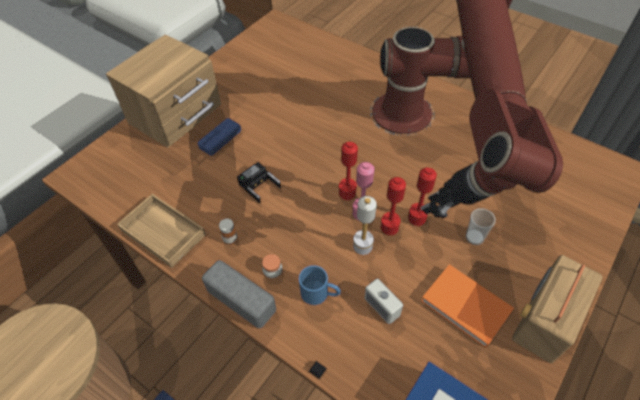

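View pics/wrist1.png

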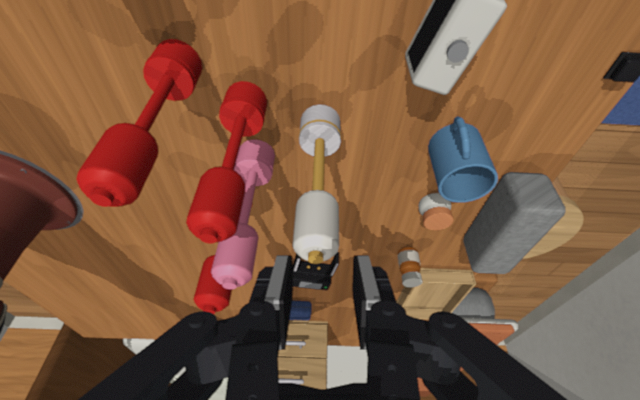

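```bash
cat > fk.py <<'E'
import numpy as np
from scipy.optimize import least_squares
from scipy.spatial.transform import Rotation as Ro
D=[([1.18602643,.0533378,1.61415425,-.0000285,1.47603,-.118989],[.16395636,.60254,.24115828],[-.416195713,-3.11344308,.00294643]),
([.957,-.053,1.558,-.002,1.645,.264],[.2798,.5247,.3403],[1.336,2.843,-.013]),
([.496,.028,1.48,-.006,1.642,.454],[.5146,.3609,.3382],[2.173,2.265,-.016]),
([.627,.293,1.247,-.459,1.891,.495],[.5559,.3547,.3384],[1.872,1.967,-.526])]
X=lambda a:Ro.from_euler('x',a);Y=lambda a:Ro.from_euler('y',a);Z=lambda a:Ro.from_euler('z',a)
def fk(q,P,s4=1,s6=1,full=False):
    h,a,l1,d,l2,e,L=P
    R=Z(q[0]); p0=np.array([0,0,h])+R.apply([a,d,0]); R=R*Y(q[1]); p1=p0+R.apply([0,0,l1]); R=R*Y(q[2])
    p2=p1+R.apply([e,0,l2]); R=R*Z(s4*q[3])*Y(q[4])*Z(s6*q[5]); p3=p2+R.apply([0,0,L])
    return (p0,p1,p2,p3,R) if full else (p3,R)
if __name__=='__main__':
    for s4 in(1,-1):
        for s6 in (1,-1):
            print(s4,s6,[np.round(((fk(q,[0]*7,s4,s6)[1]).inv()*Ro.from_rotvec(w)).as_rotvec(),2) for q,p,w in D])
    for s4 in (1,-1):
        f=lambda P:np.ravel([fk(q,P,s4,1)[0]-p for q,p,w in D])
        r=least_squares(f,[.2,0,.4,.07,.4,0,.2]);print(s4,r.x.round(3),np.abs(r.fun).max())
E
python3 fk.py
```

```text
1 1 [array([0.  , 0.  , 1.57]), array([-0.  ,  0.  ,  1.57]), array([0.  , 0.  , 1.57]), array([0.  , 0.  , 1.57])]
1 -1 [array([0.  , 0.  , 1.33]), array([-0. , -0. ,  2.1]), array([0.  , 0.  , 2.48]), array([-0.  ,  0.  ,  2.56])]
-1 1 [array([ 0.  , -0.  ,  1.57]), array([ 0.  , -0.  ,  1.57]), array([ 0.  , -0.01,  1.57]), array([ 0.29, -0.96,  1.75])]
-1 -1 [array([ 0.  , -0.  ,  1.33]), array([ 0. , -0. ,  2.1]), array([ 0.01, -0.01,  2.48]), array([ 0.87, -0.87,  2.62])]
1 [ 0.238 -0.     0.427  0.074  0.61   0.096  0.269] 0.0003541009060303857
-1 [ 0.01  -0.037 -0.061  0.07   0.651 -0.132 -0.23 ] 0.036047612201041745
```

```bash
cat > ik.py <<'E'
from h import *
from fk import fk
PP=[.238,0,.427,.074,.61,.096,.269]
lo=np.array([-3.01,-1.01,.06,-1.02,.09,-3.14]);hi=np.array([3.01,2.22,2.58,4.17,2.62,3.14])
def ik(p,R,q0):
    def f(q):
        a,b=fk(q,PP); b=b*Ro.from_euler('z',np.pi/2); return np.r_[(a-p)*5,(b.inv()*R).as_rotvec()]
    r=least_squares(f,np.clip(q0,lo+.01,hi-.01),bounds=(lo,hi)); return r.x,np.abs(r.fun).max()
from scipy.optimize import least_squares
OB={'pink':(.457,.125),'redA':(.454,.217),'redB':(.378,.264),'redC':(.423,.048)}
def clear(q):
    _,p1,p2,p3,_=fk(q,PP,full=True); out={}
    for k,o in OB.items():
        best=[9,'']
        for nm,a,b in(('fore',p1,p2),('tool',p2,p3)):
            for t in np.linspace(0,1,80):
                x=a+t*(b-a); dx=max(np.hypot(*(x[:2]-o))-.024,0); dz=max(x[2]-.228,0); d=np.hypot(dx,dz)
                if d<best[0]: best=[round(d,3),nm,round(x[2],2)]
        out[k]=best
    return out,p2
if __name__=='__main__':
    q=pose()[2]['q']
    for tilt in (.35,.52):
        q=pose()[2]['q']
        for p,h in [((.545,.33,.03),-1.505),((.548,.24,.03),-1.505),((.56,.08,.03),-1.505),((.565,.0,.03),-1.505),((.575,-.06,.03),-1.7),((.565,-.14,.03),-1.726)]:
            q,e=ik(np.array(p),goal_R(h,tilt),q); c,w=clear(q); print(tilt,p,q,round(e,4),'wrist',w,c)
E
python3 ik.py
```

```text
0.35 (0.545, 0.33, 0.03) [ 0.556  0.409  1.603 -0.318  1.313  0.6  ] 0.0 wrist [0.539 0.422 0.283] {'pink': [np.float64(0.199), 'tool', np.float64(0.03)], 'redA': [np.float64(0.121), 'tool', np.float64(0.03)], 'redB': [np.float64(0.156), 'tool', np.float64(0.03)], 'redC': [np.float64(0.283), 'tool', np.float64(0.03)]}
0.35 (0.548, 0.24, 0.03) [ 0.433  0.311  1.729 -0.344  1.25   0.501] 0.0 wrist [0.542 0.332 0.283] {'pink': [np.float64(0.123), 'tool', np.float64(0.03)], 'redA': [np.float64(0.073), 'tool', np.float64(0.03)], 'redB': [np.float64(0.134), 'fore', np.float64(0.34)], 'redC': [np.float64(0.205), 'tool', np.float64(0.03)]}
0.35 (0.56, 0.08, 0.03) [ 0.173  0.198  1.867 -0.384  1.145  0.28 ] 0.0 wrist [0.554 0.172 0.283] {'pink': [np.float64(0.076), 'tool', np.float64(0.16)], 'redA': [np.float64(0.094), 'tool', np.float64(0.25)], 'redB': [np.float64(0.165), 'fore', np.float64(0.33)], 'redC': [np.float64(0.117), 'tool', np.float64(0.03)]}
0.35 (0.565, 0.0, 0.03) [ 0.032  0.169  1.901 -0.396  1.093  0.154] 0.0 wrist [0.559 0.092 0.283] {'pink': [np.float64(0.091), 'tool', np.flo
[... 2041 characters left out ...]
)], 'redC': [np.float64(0.115), 'tool', np.float64(0.11)]}
0.52 (0.575, -0.06, 0.03) [-0.002  0.262  1.829 -0.561  1.184  0.379] 0.0 wrist [0.592 0.073 0.263] {'pink': [np.float64(0.107), 'fore', np.float64(0.31)], 'redA': [np.float64(0.163), 'fore', np.float64(0.32)], 'redB': [np.float64(0.23), 'fore', np.float64(0.35)], 'redC': [np.float64(0.121), 'fore', np.float64(0.32)]}
0.52 (0.565, -0.14, 0.03) [-0.14   0.24   1.856 -0.582  1.127  0.293] 0.0 wrist [ 0.586 -0.008  0.263] {'pink': [np.float64(0.145), 'fore', np.float64(0.32)], 'redA': [np.float64(0.22), 'fore', np.float64(0.33)], 'redB': [np.float64(0.28), 'fore', np.float64(0.36)], 'redC': [np.float64(0.122), 'fore', np.float64(0.32)]}
```

Run:
```python
from h import *
G=goal_R(-1.726,.42)
delta([.57,.30,.20],G); print('world->tool cols at goal; down 10cm =',G.inv().apply([0,0,-10]))
```

```text
t 1.82 shift cm [ 1.807  1.571 14.474] turn [0.078 0.114 0.191] f [ 0.233 -0.09  -0.869] open 0.0284
world->tool cols at goal; down 10cm = [4.078 0.    9.131]
```

Request:
send_rows(
  series=[
    {"tx": 0.6,"ty": 0.5,"tz": 5,"wx": 0.04,"wy": 0.06,"wz": 0.1,"jaw": 0.67},
    {"tx": 0.6,"ty": 0.5,"tz": 5,"wx": 0.04,"wy": 0.055,"wz": 0.09,"jaw": 0.67},
    {"tx": 0.6,"ty": 0.5,"tz": 4.5,"wx": 0,"wy": 0,"wz": 0,"jaw": 0.67},
  ],
)

```text
t: 2.2
tool_pos: [0.5676, 0.3085, 0.1989]
tool_rot: [2.169, 1.843, -0.435]
contact_force: [1.0, -0.1, -0.5]
opening: 0.0282
```

Run:
```python
from h import *
G=goal_R(-1.726,.42)
print(pose()[0]);delta([.57,.29,.06],G)
```

```text
[0.568 0.309 0.199]
t 2.2 shift cm [ 3.765  0.464 13.488] turn [ 0.002 -0.02  -0.008] f [ 1.018 -0.113 -0.508] open 0.0282
```

Request:
send_rows(
  series=[
    {"tx": 1.3,"ty": 0.2,"tz": 4.5,"wx": 0,"wy": -0.01,"wz": -0.004,"jaw": 0.67},
    {"tx": 1.3,"ty": 0.2,"tz": 4.5,"wx": 0,"wy": -0.01,"wz": -0.004,"jaw": 0.67},
    {"tx": 1.2,"ty": 0.1,"tz": 4.5,"wx": 0,"wy": 0,"wz": 0,"jaw": 0.67},
    {"tx": 0,"ty": 0,"tz": 0,"wx": 0,"wy": 0,"wz": 0,"jaw": 0.67},
  ],
)

```text
t: 2.7
tool_pos: [0.5675, 0.2847, 0.0539]
tool_rot: [2.165, 1.839, -0.457]
contact_force: [0.4, -0.9, 0.1]
opening: 0.028
```

Run:
```python
from h import *
G=goal_R(-1.726,.42)
for n in ['scene','wrist','top']: cv2.imwrite(f'pics/{n}2.png',ctrl.get_image(n)[:,:,::-1])
print(pose()[0]);delta([.568,.285,.027],G)
print(proj(np.array([.553,.194,.045]),'wrist'),proj(np.array([.553,.194,.0]),'wrist'))
s=cv2.imread('pics/scene2.png');cv2.imwrite('pics/c5.png',cv2.resize(s[150:280,320:480],None,fx=5,fy=4.6)[:600])
```

```text
[0.572 0.288 0.061]
t 2.85 shift cm [ 1.042 -0.393  3.238] turn [ 0.005 -0.013 -0.008] f [0.26  0.681 0.103] open 0.0283
[317.208 348.225] [317.45  289.216]
```

View pics/c5.png

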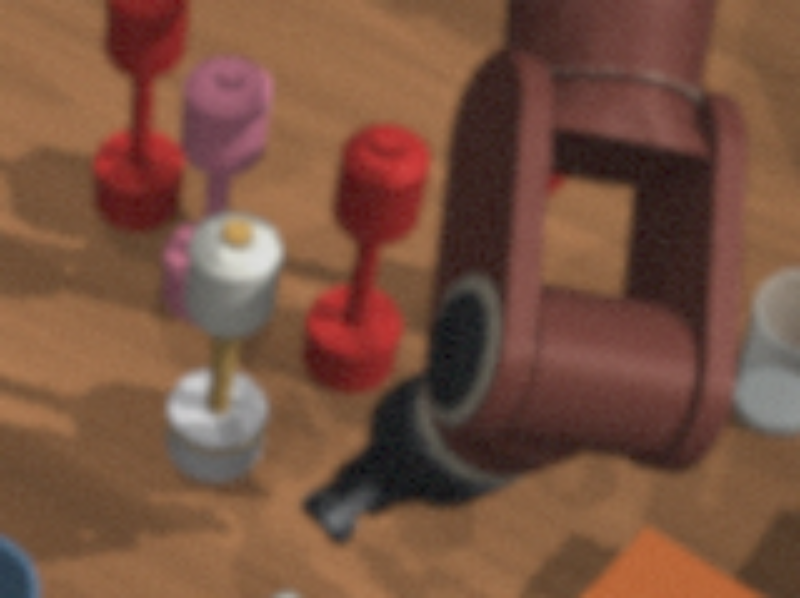

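View pics/wrist2.png

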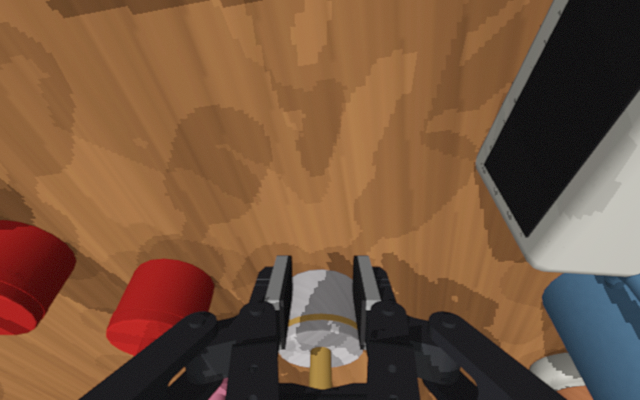

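Scene crop: gripper poised behind the white lamp (foot at 218,425 in the crop), with the fork near (330,500). Wrist view: foot at (320,310), centred between the fingers, as predicted. The wrist clevis is wide, so I'll check its clearance to the red and pink lookalikes along the path.

```bash
cat > clv.py <<'E'
from ik import *
OB['white']=None
def clv(q,lamp):
    _,p1,p2,p3,R=fk(q,PP,full=True)
    Rf=Ro.from_euler('z',q[0])*Ro.from_euler('y',q[1]+q[2])*Ro.from_euler('z',q[3]); f=Rf.apply([0,0,1]); y=Rf.apply([0,1,0])
    out={}
    for k,o in OB.items():
        o=o or lamp
        b=(9,)
        for s in np.linspace(0,.25,26):
            for w in (-.06,-.03,0,.03,.06):
                x=p2-f*s+y*w; d=np.hypot(max(np.hypot(*(x[:2]-np.array(o)))-.024,0),max(x[2]-.228,0))
                if d<b[0]: b=(round(d,3),round(s,2),w,round(x[2],3))
        out[k]=tuple(map(float,b))
    return out,y
if __name__=='__main__':
  dr=np.array([np.cos(-1.726),np.sin(-1.726)])
  for h in(-1.726,-1.95):
    q=pose()[2]['q']
    d2=np.array([np.cos(h),np.sin(h)])
    for l in [(.553,.194),(.558,.12),(.563,.04),(.568,-.03),(.572,-.09),(.56,-.17)]:
        p=np.r_[np.array(l)-.039*d2,.027]; q,e=ik(p,goal_R(h,.42),q); c,y=clv(q,l); print(h,l,round(e,3),q,y,c)
E
python3 clv.py
```

```text
-1.726 (0.553, 0.194) 0.0 [ 0.424  0.393  1.644 -0.357  1.358  0.7  ] [-0.528  0.79  -0.312] {'pink': (0.16, 0.14, -0.06, 0.354), 'redA': (0.115, 0.11, 0.0, 0.322), 'redB': (0.11, 0.15, 0.06, 0.321), 'redC': (0.214, 0.19, -0.06, 0.377), 'white': (0.103, 0.04, -0.06, 0.309)}
-1.726 (0.558, 0.12) 0.0 [ 0.315  0.334  1.721 -0.386  1.306  0.613] [-0.453  0.827 -0.333] {'pink': (0.129, 0.1, -0.03, 0.329), 'redA': (0.085, 0.08, 0.03, 0.3), 'redB': (0.096, 0.13, 0.06, 0.313), 'redC': (0.178, 0.15, -0.06, 0.362), 'white': (0.104, 0.02, -0.06, 0.302)}
-1.726 (0.563, 0.04) 0.0 [ 0.188  0.285  1.782 -0.416  1.251  0.511] [-0.36   0.862 -0.356] {'pink': (0.097, 0.08, 0.03, 0.3), 'redA': (0.063, 0.07, 0.06, 0.285), 'redB': (0.106, 0.13, 0.06, 0.313), 'redC': (0.146, 0.13, -0.03, 0.345), 'white': (0.104, 0.01, -0.06, 0.299)}
-1.726 (0.568, -0.03) 0.0 [ 0.072  0.26   1.814 -0.44   1.203  0.416] [-0.27   0.888 -0.373] {'pink': (0.072, 0.08, 0.06, 0.289), 'redA': (0.078, 0.08, 0.06, 0.289), 'redB': (0.136, 0.14, 0.06, 0.318), 'redC': (0.121, 0.12, 0.0, 0.33), 'white': (0.102, 0.0, -0.06, 0.295)}
-1.7
[... 1486 characters left out ...]
 0.304), 'redA': (0.096, 0.11, 0.06, 0.304), 'redB': (0.153, 0.18, 0.06, 0.337), 'redC': (0.13, 0.15, 0.03, 0.333), 'white': (0.104, 0.02, -0.06, 0.302)}
-1.95 (0.572, -0.09) 0.0 [-0.041  0.313  1.748 -0.417  1.255  0.504] [-0.152  0.922 -0.357] {'pink': (0.086, 0.11, 0.06, 0.303), 'redA': (0.127, 0.13, 0.06, 0.312), 'redB': (0.184, 0.19, 0.06, 0.341), 'redC': (0.113, 0.14, 0.06, 0.317), 'white': (0.104, 0.01, -0.06, 0.299)}
-1.95 (0.56, -0.17) 0.0 [-0.172  0.287  1.78  -0.442  1.201  0.395] [-0.046  0.925 -0.376] {'pink': (0.108, 0.12, 0.06, 0.307), 'redA': (0.176, 0.15, 0.06, 0.321), 'redB': (0.227, 0.23, 0.06, 0.36), 'redC': (0.099, 0.13, 0.06, 0.312), 'white': (0.102, 0.0, -0.06, 0.295)}
```

```bash
sed -i 's/(-.06,-.03,0,.03,.06)/(-.07,-.03,0,.03,.07)/' clv.py
python3 - <<'E'
from clv import *
h=-1.726;d2=np.array([np.cos(h),np.sin(h)])
for tilt in (.35,.42):
    q=pose()[2]['q']
    for l in [(.56,.12),(.572,.04),(.578,0),(.583,-.03),(.574,-.09),(.56,-.17)]:
        p=np.r_[np.array(l)-.039*d2,.027]; q,e=ik(p,goal_R(h,tilt),q); c,y=clv(q,l); print(tilt,l,{k:v[:2] for k,v in c.items()})
E
```

```text
0.35 (0.56, 0.12) {'pink': (0.125, 0.1), 'redA': (0.087, 0.07), 'redB': (0.099, 0.12), 'redC': (0.17, 0.15), 'white': (0.094, 0.01)}
0.35 (0.572, 0.04) {'pink': (0.099, 0.08), 'redA': (0.07, 0.07), 'redB': (0.114, 0.13), 'redC': (0.143, 0.12), 'white': (0.091, 0.0)}
0.35 (0.578, 0) {'pink': (0.088, 0.09), 'redA': (0.078, 0.08), 'redB': (0.131, 0.15), 'redC': (0.132, 0.12), 'white': (0.09, 0.0)}
0.35 (0.583, -0.03) {'pink': (0.081, 0.09), 'redA': (0.09, 0.09), 'redB': (0.146, 0.16), 'redC': (0.125, 0.12), 'white': (0.089, 0.0)}
0.35 (0.574, -0.09) {'pink': (0.076, 0.08), 'redA': (0.119, 0.1), 'redB': (0.175, 0.16), 'redC': (0.105, 0.11), 'white': (0.088, 0.0)}
0.35 (0.56, -0.17) {'pink': (0.101, 0.1), 'redA': (0.171, 0.12), 'redB': (0.22, 0.19), 'redC': (0.089, 0.1), 'white': (0.087, 0.0)}
0.42 (0.56, 0.12) {'pink': (0.13, 0.12), 'redA': (0.086, 0.08), 'redB': (0.093, 0.13), 'redC': (0.178, 0.17), 'white': (0.103, 0.03)}
0.42 (0.572, 0.04) {'pink': (0.1, 0.1), 'redA': (0.063, 0.07), 'redB': (0.103, 0.13), 'redC': (0.148, 0.13), 'white': (0.102, 0.01)}
0.42 (0.578, 0) {'pink': (0.088, 0.1), 'redA': (0.066, 0.08), 'redB': (0.118, 0.14), 'redC': (0.135, 0.13), 'white': (0.101, 0.01)}
0.42 (0.583, -0.03) {'pink': (0.077, 0.09), 'redA': (0.076, 0.09), 'redB': (0.133, 0.16), 'redC': (0.126, 0.12), 'white': (0.1, 0.0)}
0.42 (0.574, -0.09) {'pink': (0.065, 0.08), 'redA': (0.103, 0.09), 'redB': (0.161, 0.16), 'redC': (0.103, 0.12), 'white': (0.098, 0.0)}
0.42 (0.56, -0.17) {'pink': (0.085, 0.1), 'redA': (0.156, 0.13), 'redB': (0.206, 0.19), 'redC': (0.08, 0.11), 'white': (0.096, 0.0)}
```

Run:
```python
from h import *
delta([.564,.268,.033],goal_R(-1.726,.35))
```

```text
t 2.85 shift cm [-0.796 -0.511  3.376] turn [ 0.005  0.057 -0.008] f [0.26  0.681 0.103] open 0.0283
```

Request:
send_rows(
  series=[
    {"tx": -0.3,"ty": -0.3,"tz": 1.4,"wx": 0,"wy": 0.03,"wz": 0,"jaw": 0.67},
    {"tx": -0.3,"ty": -0.2,"tz": 1.3,"wx": 0,"wy": 0.03,"wz": 0,"jaw": 0.67},
    {"tx": -0.2,"ty": 0,"tz": 0.7,"wx": 0,"wy": 0,"wz": 0,"jaw": 0.67},
  ],
)

```text
t: 3.22
tool_pos: [0.5708, 0.2728, 0.0431]
tool_rot: [2.202, 1.867, -0.347]
contact_force: [-0.4, -0.1, 0.7]
opening: 0.0283
```

Run:
```python
from h import *
print(pose()[0]);delta([.564,.262,.033],goal_R(-1.726,.35))
print(goal_R(-1.726,.35).inv().apply([[1,0,0],[0,-1,0],[0,0,1]]))
```

```text
[0.571 0.273 0.043]
t 3.23 shift cm [-0.783 -0.524  1.33 ] turn [ 0.021 -0.017 -0.013] f [-0.371 -0.067  0.711] open 0.0283
[[ 0.145  0.988 -0.053]
 [-0.928  0.155  0.339]
 [-0.343  0.    -0.939]]
```

Request:
send_rows(
  series=[
    {"tx": -0.4,"ty": -0.3,"tz": 0.8,"wx": 0.01,"wy": -0.01,"wz": -0.01,"jaw": 0.67},
    {"tx": -0.4,"ty": -0.3,"tz": 0.6,"wx": 0.01,"wy": -0.01,"wz": 0,"jaw": 0.67},
    {"tx": -0.2,"ty": -0.1,"tz": 0.3,"wx": 0,"wy": 0,"wz": 0,"jaw": 0.67},
  ],
)

```text
t: 3.6
tool_pos: [0.5634, 0.2598, 0.0331]
tool_rot: [2.194, 1.873, -0.385]
contact_force: [-0.4, -0.1, -0.8]
opening: 0.0281
```

Run:
```python
from h import *
for n in ['scene','top']: cv2.imwrite(f'pics/{n}3.png',ctrl.get_image(n)[:,:,::-1])
print(pose()[0]);delta([.564,.262,.033],goal_R(-1.726,.35))
s=cv2.imread('pics/scene3.png');t=cv2.imread('pics/top3.png')
cv2.imwrite('pics/c6.png',np.hstack([cv2.resize(s[160:270,320:440],(400,400)),cv2.resize(t[150:250,210:310],(400,400))]))
```

```text
[0.563 0.26  0.033]
t 3.7 shift cm [ 0.229  0.056 -0.108] turn [ 0.003  0.002 -0.003] f [-0.768 -1.101 -0.334] open 0.0283
```

View pics/c6.png

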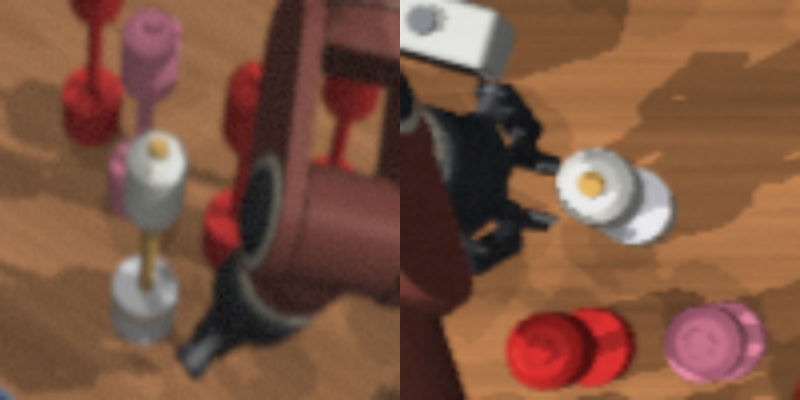

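Request:
send_rows(
  series=[
    {"tx": -0.7,"ty": 0,"tz": 0.3,"wx": 0,"wy": 0,"wz": 0,"jaw": 0.67},
    {"tx": -0.9,"ty": 0,"tz": 0.3,"wx": 0,"wy": 0,"wz": 0,"jaw": 0.67},
    {"tx": -0.9,"ty": 0,"tz": 0.3,"wx": 0,"wy": 0,"wz": 0,"jaw": 0.67},
    {"tx": -0.9,"ty": 0.15,"tz": 0.3,"wx": 0,"wy": 0,"wz": 0,"jaw": 0.67},
  ],
)

```text
t: 4.2
tool_pos: [0.5587, 0.2222, 0.0333]
tool_rot: [2.194, 1.874, -0.385]
contact_force: [0.6, 1.9, -1.4]
opening: 0.0276
```

```bash
cat > st.py <<'E'
from h import *
import sys
n=sys.argv[1]; h=float(sys.argv[2]) if len(sys.argv)>2 else -1.726
p,R,o=pose(); s=ctrl.get_image('scene')[:,:,::-1]; t=ctrl.get_image('top')[:,:,::-1]
cv2.imwrite(f'pics/s{n}.png',s);cv2.imwrite(f'pics/t{n}.png',t)
L=p[:2]+.039*np.array([np.cos(h),np.sin(h)]); print('tcp',p,'lamp est',L); delta([p[0],p[1],.033],goal_R(h,.35))
def crop(im,c,w):
    x,y=int(c[0]),int(c[1]); x=min(max(x,w),639-w); y=min(max(y,w),399-w); return cv2.resize(im[y-w:y+w,x-w:x+w],(400,400),interpolation=cv2.INTER_CUBIC)
X=np.r_[L,.05]; a=proj(X,'scene');b=proj(X,'top');print(a,b)
cv2.imwrite(f'pics/c{n}.png',np.hstack([crop(s,a,55),crop(t,b,50)]))
E
python3 st.py 7
```

```text
tcp [0.559 0.222 0.033] lamp est [0.553 0.184]
t 4.3 shift cm [ 0.081 -0.017  0.01 ] turn [ 0.004  0.002 -0.003] f [-0.703  0.208 -0.158] open 0.0278
[359.807 235.256] [270.709 201.443]
```

View pics/c7.png

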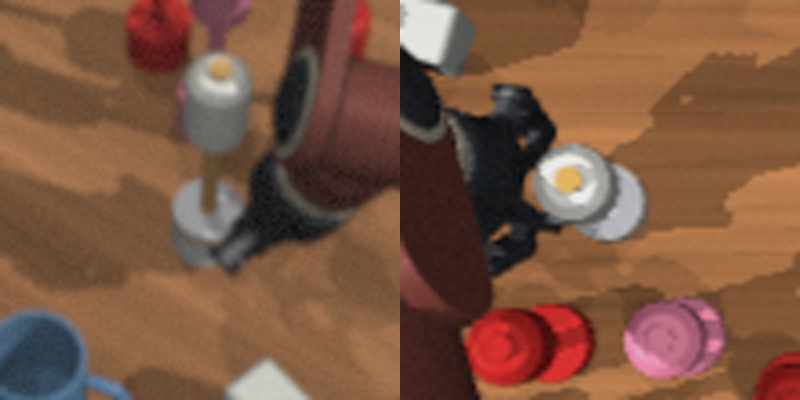

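Request:
send_rows(
  series=[
    {"tx": -1.0,"ty": 0.3,"tz": 0.37,"wx": 0,"wy": 0,"wz": 0,"jaw": 0.67},
    {"tx": -1.1,"ty": 0.35,"tz": 0.4,"wx": 0,"wy": 0,"wz": 0,"jaw": 0.67},
    {"tx": -1.1,"ty": 0.35,"tz": 0.4,"wx": 0,"wy": 0,"wz": 0,"jaw": 0.67},
    {"tx": -1.1,"ty": 0.35,"tz": 0.4,"wx": 0,"wy": 0,"wz": 0,"jaw": 0.67},
    {"tx": -1.1,"ty": 0.35,"tz": 0.4,"wx": 0,"wy": 0,"wz": 0,"jaw": 0.67},
  ],
)

```text
t: 4.92
tool_pos: [0.567, 0.159, 0.0335]
tool_rot: [2.194, 1.874, -0.385]
contact_force: [-0.1, 1.8, 0.5]
opening: 0.0284
```

```bash
python3 st.py 8
```

```text
tcp [0.567 0.159 0.033] lamp est [0.561 0.12 ]
t 5.03 shift cm [ 0.088 -0.017  0.029] turn [ 0.003  0.002 -0.004] f [ 0.075 -0.862  0.1  ] open 0.0284
[339.892 226.486] [292.884 198.587]
```

View pics/c8.png

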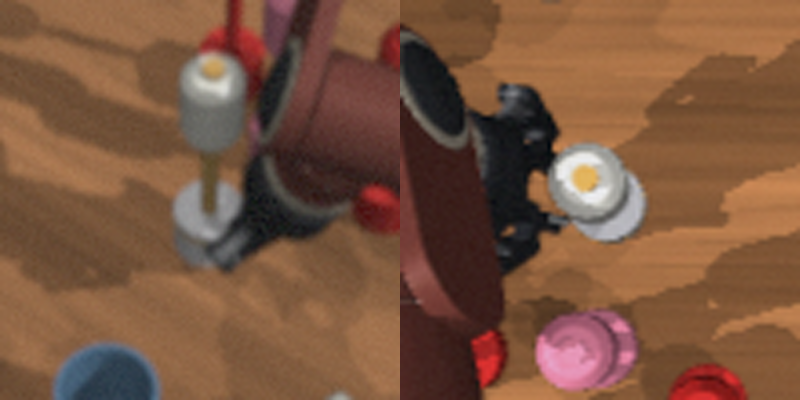

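Request:
send_rows(
  series=[
    {"tx": -1.1,"ty": 0.4,"tz": 0.4,"wx": 0,"wy": 0,"wz": 0,"jaw": 0.67},
    {"tx": -1.1,"ty": 0.4,"tz": 0.4,"wx": 0,"wy": 0,"wz": 0,"jaw": 0.67},
    {"tx": -1.1,"ty": 0.4,"tz": 0.4,"wx": 0,"wy": 0,"wz": 0,"jaw": 0.67},
    {"tx": -1.1,"ty": 0.4,"tz": 0.4,"wx": 0,"wy": 0,"wz": 0,"jaw": 0.67},
    {"tx": -1.1,"ty": 0.4,"tz": 0.4,"wx": 0,"wy": 0,"wz": 0,"jaw": 0.67},
  ],
)

```text
t: 5.65
tool_pos: [0.5781, 0.094, 0.0337]
tool_rot: [2.194, 1.873, -0.386]
contact_force: [0.2, 1.1, -0.6]
opening: 0.028
```

```bash
sed -i 's/\.039\*np/.045*np/' st.py; python3 st.py 9
```

```text
tcp [0.578 0.094 0.034] lamp est [0.571 0.05 ]
t 5.75 shift cm [ 0.094 -0.025  0.058] turn [ 0.003  0.003 -0.004] f [ 0.228 -0.501 -0.028] open 0.0281
[318.047 217.138] [317.68  195.094]
```

View pics/c9.png

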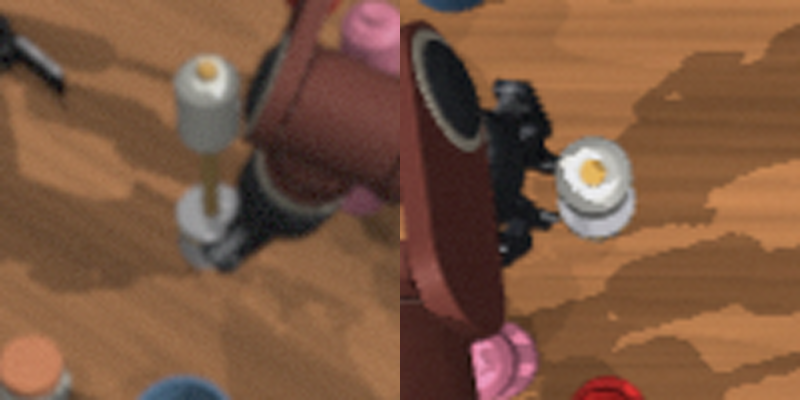

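View pics/s9.png

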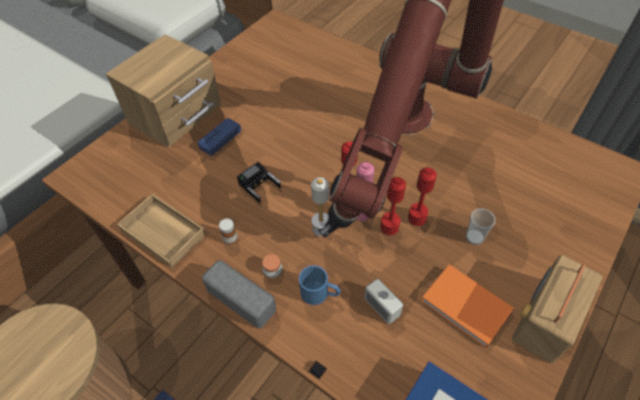

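Request:
send_rows(
  series=[
    {"tx": -1.1,"ty": 0.37,"tz": 0.41,"wx": 0,"wy": 0,"wz": 0,"jaw": 0.67},
    {"tx": -1.1,"ty": 0.37,"tz": 0.41,"wx": 0,"wy": 0,"wz": 0,"jaw": 0.67},
    {"tx": -1.1,"ty": 0.37,"tz": 0.41,"wx": 0,"wy": 0,"wz": 0,"jaw": 0.67},
    {"tx": -1.1,"ty": 0.37,"tz": 0.41,"wx": 0,"wy": 0,"wz": 0,"jaw": 0.67},
    {"tx": -1.1,"ty": 0.37,"tz": 0.41,"wx": 0,"wy": 0,"wz": 0,"jaw": 0.67},
  ],
)

```text
t: 6.38
tool_pos: [0.5878, 0.0294, 0.0337]
tool_rot: [2.194, 1.873, -0.386]
contact_force: [-0.3, 2.8, 0.4]
opening: 0.028
```

```bash
python3 st.py 10
```

```text
tcp [0.588 0.029 0.034] lamp est [ 0.581 -0.015]
t 6.47 shift cm [ 0.1   -0.026  0.061] turn [ 0.003  0.003 -0.004] f [ 0.453 -0.316 -0.023] open 0.0277
[298.563 208.939] [340.28  191.754]
```

View pics/c10.png

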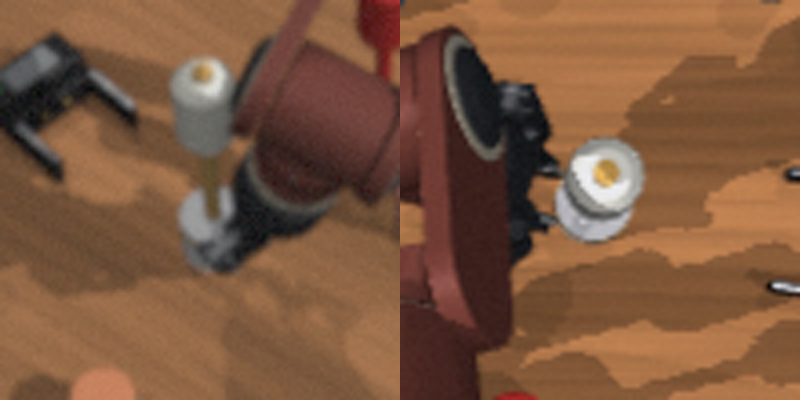

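View pics/s10.png

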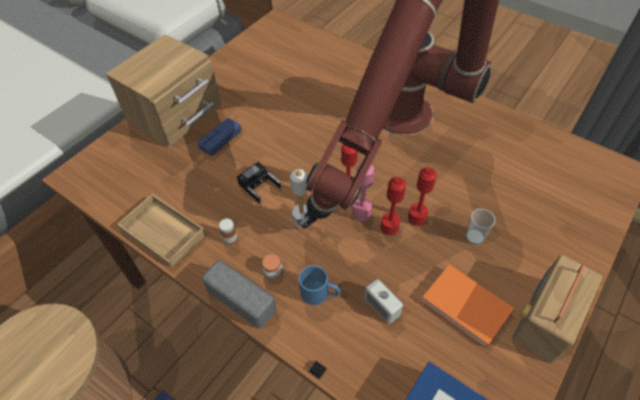

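Request:
send_rows(
  series=[
    {"tx": -1.1,"ty": 0.15,"tz": 0.42,"wx": 0,"wy": 0,"wz": 0,"jaw": 0.67},
    {"tx": -1.1,"ty": 0.12,"tz": 0.42,"wx": 0,"wy": 0,"wz": 0,"jaw": 0.67},
    {"tx": -1.1,"ty": 0.1,"tz": 0.42,"wx": 0,"wy": 0,"wz": 0,"jaw": 0.67},
    {"tx": -1.1,"ty": 0.1,"tz": 0.42,"wx": 0,"wy": 0,"wz": 0,"jaw": 0.67},
    {"tx": -1.0,"ty": 0.1,"tz": 0.38,"wx": 0,"wy": 0,"wz": 0,"jaw": 0.67},
  ],
)

```text
t: 7.1
tool_pos: [0.5847, -0.0322, 0.0336]
tool_rot: [2.194, 1.872, -0.385]
contact_force: [0.2, 2.5, 0.7]
opening: 0.0282
```

```bash
python3 st.py 11
python3 - <<'E'
import cv2
t=cv2.imread('pics/t11.png'); cv2.imwrite('pics/d11.png',cv2.resize(t[165:240,340:440],None,fx=8,fy=8,interpolation=cv2.INTER_CUBIC))
E
```

```text
tcp [ 0.585 -0.032  0.034] lamp est [ 0.578 -0.077]
t 7.2 shift cm [0.086 0.009 0.028] turn [ 0.004  0.003 -0.005] f [-0.62  -0.233 -0.482] open 0.0283
[283.04  198.651] [361.799 192.883]
```

View pics/d11.png

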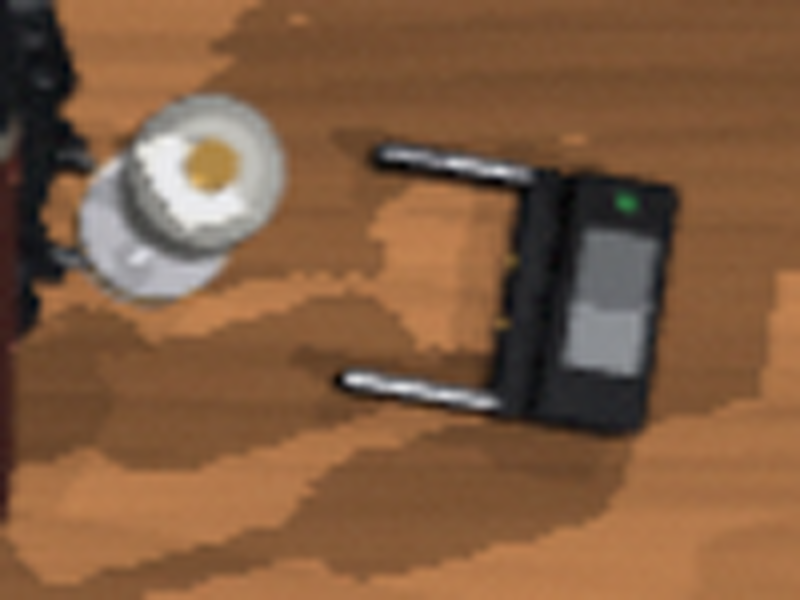

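View pics/s11.png

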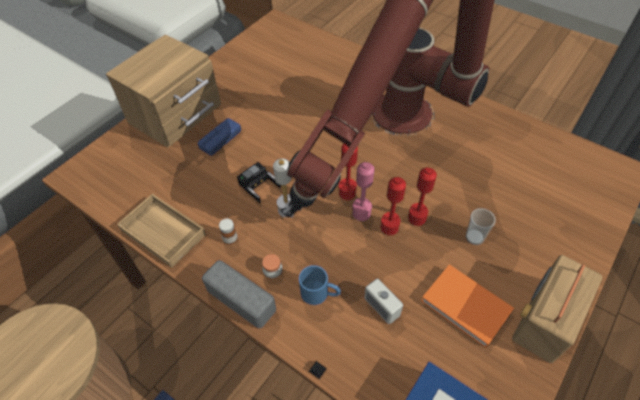

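The lamp is about 2 mm off the dock axis, 10 cm from the seat, upright, in front of the mouth (walls' ends at (380,152) and (345,380) in the crop). Next I push straight along the dock axis.

Request:
send_rows(
  series=[
    {"tx": -1.1,"ty": -0.02,"tz": 0.41,"wx": 0,"wy": 0,"wz": 0,"jaw": 0.67},
    {"tx": -1.1,"ty": -0.02,"tz": 0.41,"wx": 0,"wy": 0,"wz": 0,"jaw": 0.67},
    {"tx": -1.1,"ty": -0.02,"tz": 0.41,"wx": 0,"wy": 0,"wz": 0,"jaw": 0.67},
    {"tx": -1.0,"ty": -0.02,"tz": 0.37,"wx": 0,"wy": 0,"wz": 0,"jaw": 0.67},
  ],
)

```text
t: 7.7
tool_pos: [0.5763, -0.0801, 0.0334]
tool_rot: [2.193, 1.872, -0.385]
contact_force: [0.3, 1.8, 1.0]
opening: 0.0281
```

```bash
python3 st.py 12
python3 - <<'E'
import cv2
t=cv2.imread('pics/t12.png'); cv2.imwrite('pics/d12.png',cv2.resize(t[165:240,340:440],None,fx=8,fy=8,interpolation=cv2.INTER_CUBIC))
E
```

```text
tcp [ 0.576 -0.08   0.033] lamp est [ 0.569 -0.125]
t 7.8 shift cm [0.08  0.018 0.015] turn [ 0.004  0.004 -0.004] f [-0.452  0.586  0.846] open 0.0281
[272.545 189.613] [378.567 195.848]
```

View pics/d12.png

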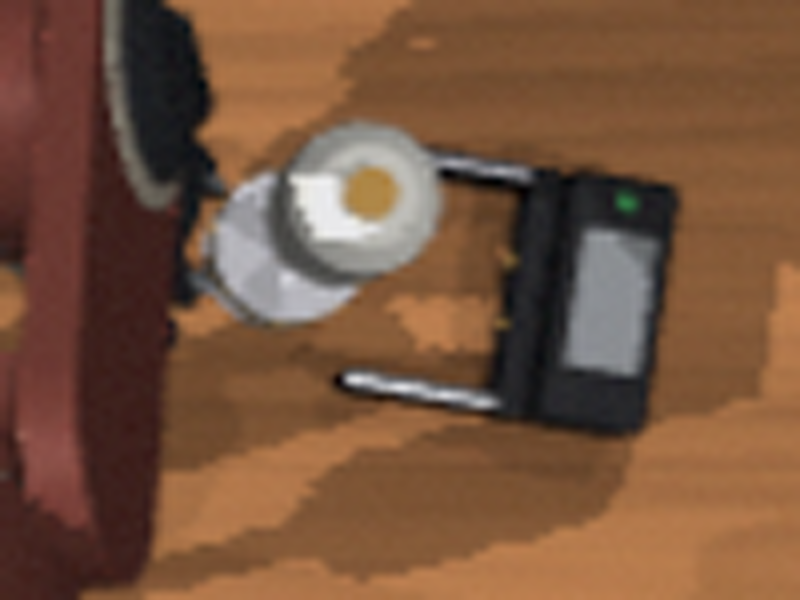

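View pics/c12.png

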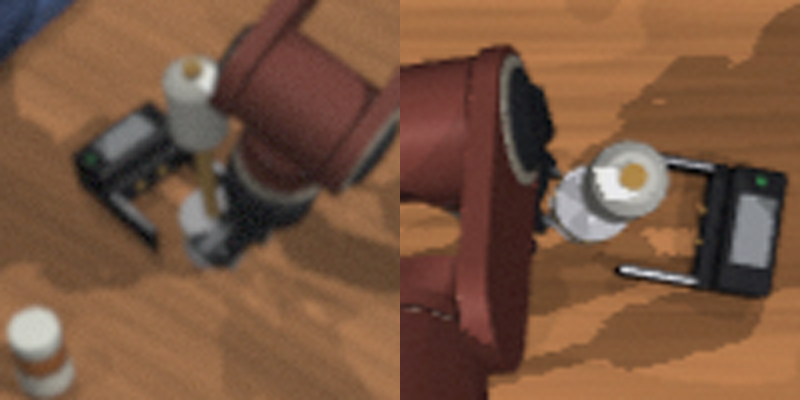

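Request:
send_rows(
  series=[
    {"tx": -1.0,"ty": 0,"tz": 0.37,"wx": 0,"wy": 0,"wz": 0,"jaw": 0.67},
    {"tx": -1.0,"ty": 0,"tz": 0.37,"wx": 0,"wy": 0,"wz": 0,"jaw": 0.67},
    {"tx": -0.8,"ty": 0,"tz": 0.3,"wx": 0,"wy": 0,"wz": 0,"jaw": 0.67},
  ],
)

```text
t: 8.18
tool_pos: [0.5711, -0.1114, 0.0332]
tool_rot: [2.193, 1.872, -0.386]
contact_force: [-1.1, 3.1, 0.6]
opening: 0.0282
```

```bash
python3 st.py 13
python3 - <<'E'
import cv2
t=cv2.imread('pics/t13.png'); cv2.imwrite('pics/d13.png',cv2.resize(t[165:240,340:440],None,fx=8,fy=8,interpolation=cv2.INTER_CUBIC))
E
```

```text
tcp [ 0.571 -0.111  0.033] lamp est [ 0.564 -0.156]
t 8.28 shift cm [0.06  0.012 0.007] turn [ 0.004  0.004 -0.004] f [ 0.56  -0.061  0.017] open 0.028
[265.778 183.917] [389.528 197.668]
```

View pics/d13.png

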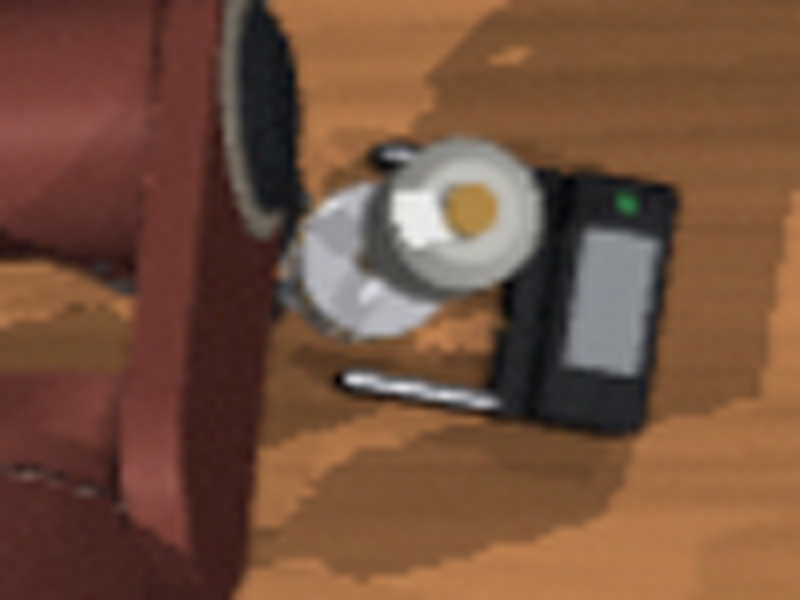

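View pics/c13.png

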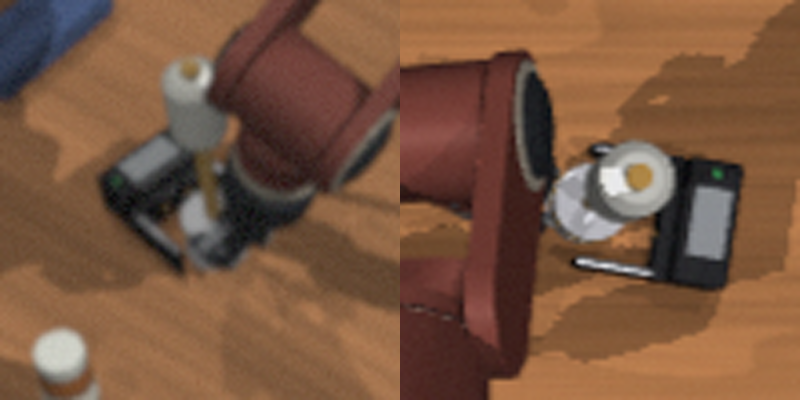

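Request:
send_rows(
  series=[
    {"tx": -0.8,"ty": 0,"tz": 0.29,"wx": 0,"wy": 0,"wz": 0,"jaw": 0.67},
    {"tx": -0.6,"ty": 0,"tz": 0.22,"wx": 0,"wy": 0,"wz": 0,"jaw": 0.67},
    {"tx": -0.4,"ty": 0,"tz": 0.15,"wx": 0,"wy": 0,"wz": 0,"jaw": 0.67},
  ],
)

```text
t: 8.65
tool_pos: [0.5677, -0.1315, 0.0331]
tool_rot: [2.194, 1.871, -0.387]
contact_force: [0.0, 2.1, 1.2]
opening: 0.0278
```

Request:
send_rows(
  series=[
    {"tx": -0.3,"ty": 0,"tz": 0.11,"wx": 0,"wy": 0,"wz": 0,"jaw": 0.67},
    {"tx": -0.3,"ty": 0,"tz": 0.11,"wx": 0,"wy": 0,"wz": 0,"jaw": 0.67},
  ],
)

```text
t: 8.9
tool_pos: [0.5668, -0.1378, 0.0331]
tool_rot: [2.195, 1.871, -0.385]
contact_force: [1.1, 10.1, 2.5]
opening: 0.0282
```

```bash
python3 st.py 14
python3 - <<'E'
import cv2
t=cv2.imread('pics/t14.png'); cv2.imwrite('pics/d14.png',cv2.resize(t[165:240,340:440],None,fx=8,fy=8,interpolation=cv2.INTER_CUBIC))
E
```

```text
tcp [ 0.567 -0.138  0.033] lamp est [ 0.56  -0.182]
t 9.0 shift cm [-0.022 -0.008  0.024] turn [ 0.004  0.002 -0.004] f [-0.6    5.474  0.728] open 0.0283
[260.165 179.18 ] [398.79  199.218]
```

View pics/d14.png

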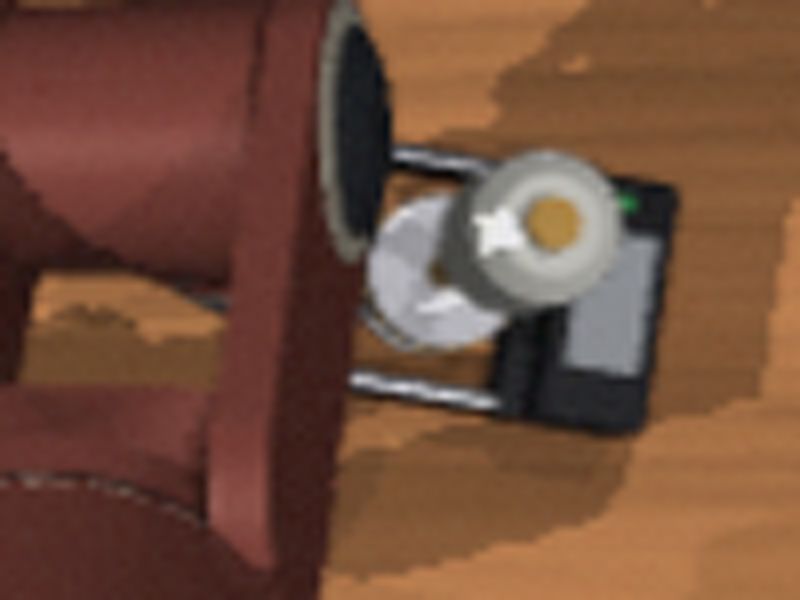

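View pics/c14.png

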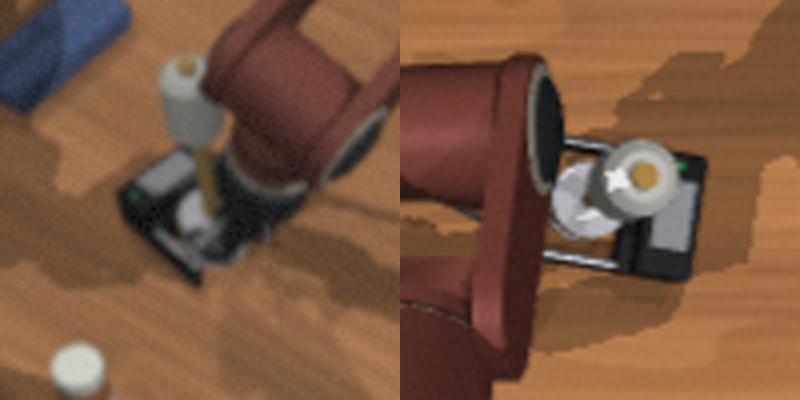

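Force rose to 10 N and 5.5 N remains at hold, so the foot has reached the back wall (foot centre about (440,272) in the crop; I predicted about 437). One small confirming nudge follows.

Request:
send_rows(
  series=[
    {"tx": -0.25,"ty": 0,"tz": 0.1,"wx": 0,"wy": 0,"wz": 0,"jaw": 0.67},
    {"tx": -0.2,"ty": 0,"tz": 0.07,"wx": 0,"wy": 0,"wz": 0,"jaw": 0.67},
  ],
)

```text
t: 9.25
tool_pos: [0.5669, -0.138, 0.0331]
tool_rot: [2.202, 1.874, -0.374]
contact_force: [-0.7, 12.1, 3.8]
opening: 0.0285
```

Request:
send_rows(
  series=[
    {"tx": 0.6,"ty": 0,"tz": -0.2,"wx": 0,"wy": 0,"wz": 0,"jaw": 0.67},
    {"tx": 1.2,"ty": 0,"tz": -0.43,"wx": 0,"wy": 0,"wz": 0,"jaw": 0.67},
    {"tx": 1.5,"ty": 0,"tz": -0.6,"wx": 0,"wy": 0,"wz": 0,"jaw": 0.67},
    {"tx": 1.5,"ty": 0,"tz": -0.8,"wx": 0,"wy": 0,"wz": 0,"jaw": 0.67},
    {"tx": 1.5,"ty": 0.3,"tz": -2,"wx": 0,"wy": 0,"wz": 0,"jaw": 0.67},
  ],
)

```text
t: 9.88
tool_pos: [0.5805, -0.0636, 0.0492]
tool_rot: [2.202, 1.874, -0.38]
contact_force: [0.5, 0.1, 0.8]
opening: 0.0283
```

Request:
send_rows(
  series=[
    {"tx": 1,"ty": 0.3,"tz": -4,"wx": 0,"wy": 0,"wz": 0,"jaw": 0.67},
    {"tx": 0,"ty": 0.3,"tz": -5,"wx": 0,"wy": 0,"wz": 0,"jaw": 0.67},
    {"tx": 0,"ty": 0,"tz": -5,"wx": 0,"wy": 0,"wz": 0,"jaw": 0.67},
    {"tx": 0,"ty": 0,"tz": -4,"wx": 0,"wy": 0,"wz": 0,"jaw": 0.67},
  ],
)

```text
t: 10.38
tool_pos: [0.5975, 0.0125, 0.2214]
tool_rot: [2.199, 1.879, -0.381]
contact_force: [0.5, -0.5, -0.5]
opening: 0.0276
```

Run:
```python
from h import *
print(pose()[0])
s=ctrl.get_image('scene')[:,:,::-1];t=ctrl.get_image('top')[:,:,::-1];w=ctrl.get_image('wrist')[:,:,::-1]
cv2.imwrite('pics/s15.png',s);cv2.imwrite('pics/t15.png',t);cv2.imwrite('pics/w15.png',w)
cv2.imwrite('pics/d15.png',np.hstack([cv2.resize(t[170:230,375:435],(400,400),interpolation=2),cv2.resize(s[150:210,230:290],(400,400),interpolation=2)]))
print(pose()[2]['contact_force'])
```

```text
[0.597 0.012 0.221]
[ 0.327 -0.404 -0.674]
```

View pics/d15.png

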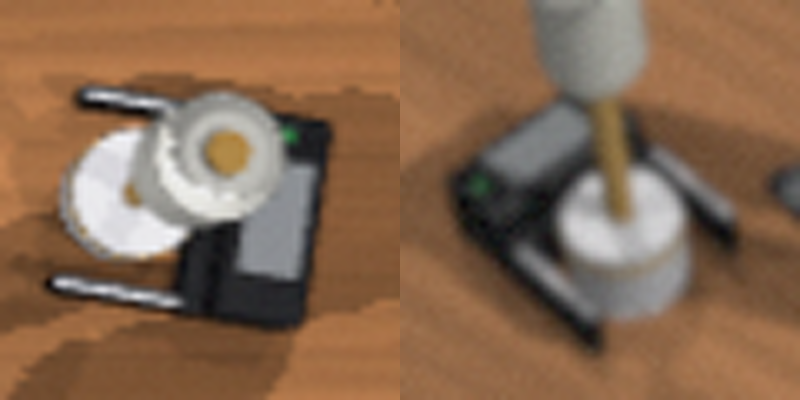

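View pics/s15.png

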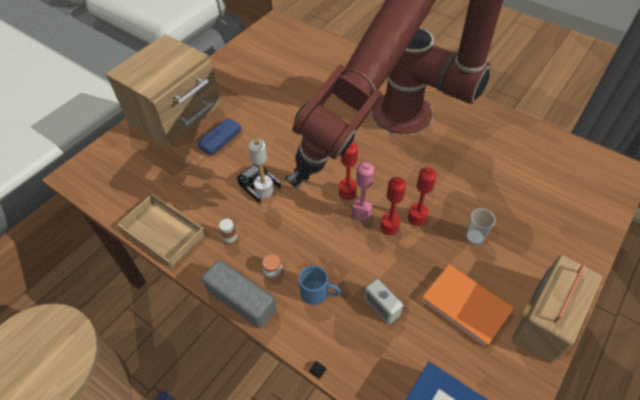

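View pics/t15.png

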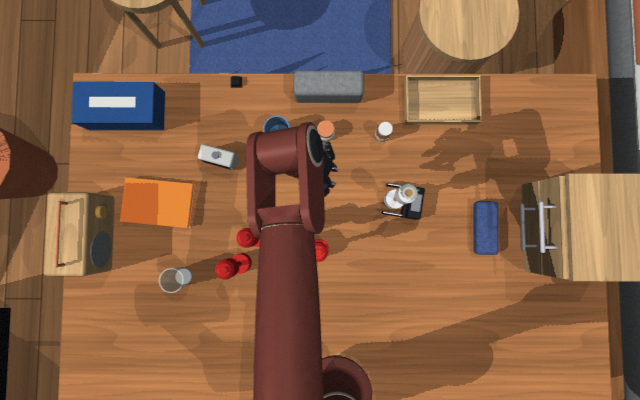

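View pics/w15.png

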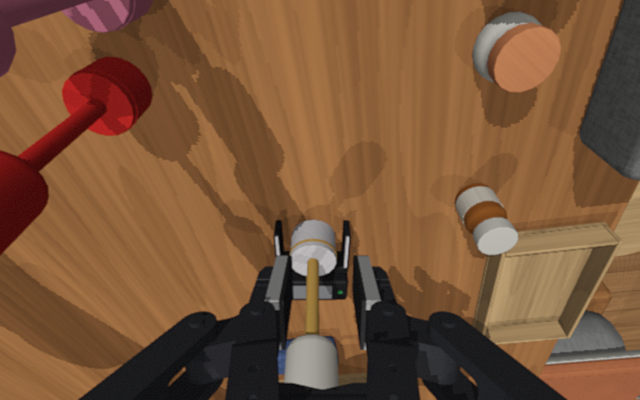

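Run:
```python
from h import *
k=400/60
a=cr((133,193),k,(375,170)); b=cr((222,213),k,(230,150))
X=tri(a,b);print(X,onz(a,.045),onz(b,.045,'scene'))
d=np.array([np.cos(-1.726),np.sin(-1.726)]); s=np.array([.5604,-.171])
for q in (X,onz(a,.045),onz(b,.045,'scene')): v=q[:2]-s; print('along',v@d,'across',v@[-d[1],d[0]])
a=cr((228,152),k,(375,170));b2=proj(np.r_[X[:2],.226],'top');print('shade seen',a,'upright pred',b2)
t=cv2.imread('pics/t15.png'); i=cv2.imread('pics/top0.png')
for n,r in {'clock':(140,172,190,242),'jar/pill':(115,142,355,400),'book':(172,232,115,200),'glasses':(195,260,468,505),'glass':(262,296,155,195)}.items():
    print(n,np.abs(t[r[0]:r[1],r[2]:r[3]].astype(int)-i[r[0]:r[1],r[2]:r[3]]).mean())
```

```text
[ 0.562 -0.17   0.049] [ 0.562 -0.171  0.045] [ 0.559 -0.172  0.045]
along -0.0011744929605344704 across 0.0011032894315191912
along -0.00029573048049417956 across 0.001735511693969247
along 0.001500206526970291 across -0.0008858024258727547
shade seen [408.775 192.375] upright pred [407.497 192.725]
clock 8.504407051282051
jar/pill 8.629080932784637
book 7.942222222222222
glasses 6.977685377685377
glass 7.083088235294118
```

Run:
```python
from station import ctrl
print(ctrl.finish_job())
```

```text
the job is handed in; nothing more can be done
None
```

The white lamp is in its dock, standing upright with its foot against the back wall, and the job is handed in. I pushed it low down with the fingertips as a tilted, part-closed fork. It slid on to the dock axis and straight in. I then backed off and lifted the arm clear. The whole job took about 10.5 s.

- **Contact with the wall:** while pushing at about 12 N the foot did not move further. After I backed off, two-view triangulation put the lamp axis within about 1 to 2 mm of the seat, along and across. That is as fine as my measurement, so a sub-millimetre gap cannot be ruled out.
- **Upright:** the shade appears within about 1.3 pixels (roughly 3 mm) of where an upright lamp's would.
- **Forces:** the highest force reading was about 12 N, and it was near zero at the end with the robot clear.
- **Other objects:** the clock, cream jar and pill bottle, book, glasses case and glass showed no change beyond an even, noise-level difference between the first and last overhead pictures. I checked the mug and the red and pink lamps by eye only, in the scene camera, because the arm hid some of them from above. None looked moved.
- **Disagreements:** the distance from tool to lamp that I assumed while pushing (39 to 45 mm) did not match the pictures, which suggested about 37 mm late in the push. I judged the final position from the images and the contact force instead. Single-view estimates of the lamp's starting position also differed by about 5 mm between cameras.

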